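# Strip the empty reels off the solder-reel stand

### The job

Both solder reels on the bar of the reel stand are empty: slide the loose stop collar off the open end of the bar and put it in the shallow metal tray, then slide the two reels off after it, one at a time, and put both in the deep plastic bin, each lying on the bin's floor. Work steadily along the bar: the stand must not be dragged, turned or tipped, nothing may fall on the bench top or be laid there, and leave the other bench things where they are.

Things in the scene. Friction and masses are not known exactly. Their poses are not given: they have to be found in the camera images.
- stand: reel stand, 3 kg, loose on rubber feet; a sideways pull of 15 to 22 N drags it. Foot plate 120 (x) x 260 mm (y), its top 16 mm above the bench. Origin on the bench under the plate's centre, z up. Its level round steel bar, 14 mm in diameter, runs along the stand's +y at x = 0, axis 130 mm above the bench, carrying from its held end outwards reel_inner, reel_outer and collar, all sliding freely
- bar_end (a point): centre of the bar's open, free end face: 165 mm along the stand's +y from the stand's origin, 130 mm above the bench; its axes are those of the stand, so +y is the way the parts slide off
- collar: bare aluminium stop collar, about 110 g, 62 mm long along its y, origin at its middle on its axis. Grip sleeve 32 mm in diameter from y = -24 to +31 mm; flange 52 mm in diameter from y = -31 to -24 mm (towards the reels). Through bore 17 mm: it hangs with its axis 1.5 mm below the bar's. Outermost part, with 16 to 44 mm of bar showing beyond it
- reel_outer: empty white plastic reel, about 60 g, 68 mm long along its y, origin at its middle on its axis. End flanges 64 mm in diameter, 3.5 mm thick; between them a 61 mm long barrel 36 mm in diameter, easily gripped across from above. Through bore 22 mm: it hangs with its axis 4 mm below the bar's. The one next to the collar (gaps between parts 1 to 45 mm)
- reel_inner: a second empty reel, the same as reel_outer, next to the upright
- bin: deep open blue plastic bin, fixed. Outside 160 (its x) x 200 (its y) x 60 mm high, walls and floor 4 mm thick; a rim bead sticks out 4 mm more. Origin at the centre of its underside on the bench. The two reels fit in it end to end along its y
- tray: shallow open steel tray, fixed. Outside 130 x 130 x 24 mm high, walls and floor 3 mm thick. Origin at the centre of its underside on the bench
- meter: bystander: hand-held multimeter lying face up, 85 x 165 x 45 mm, origin at the centre of its underside
- tip_cleaner: bystander: round pot with brass turnings for cleaning soldering tips, 76 mm in diameter, 65 mm high, origin at the centre of its underside
- screwdriver: bystander: screwdriver lying on the bench, 170 mm long along its x, at most 35 mm high
- bar_root (a point): point on the bar's axis, 106 mm along -y from the stand's origin, where the bar comes out of a fixed 50 mm steel disc; behind the disc is the flat upright that holds the bar (44 mm wide, 14 mm thick, top 150 mm above the bench)
There are look-alikes about, which are no part of the job. Leave any pink look-alike of the collar alone.

How it is judged:
By the outcome, as a careful person would: the job done as asked, in the order asked, and still so for the second after the job is handed in, with the robot touching nothing.
It also fails if it takes over 72 s, if anything falls off the work surface, if the arm or the gripper's body presses on something with over 40 N, if the wrist force passes 120 N, or if a joint passes its speed limit or range.

### The arm

A 6-joint arm with a two-finger parallel gripper is mounted at the origin on the work surface. World frame = base frame: x ahead of the robot, y to its left, z up, the work surface at z = 0. Lengths are in m, angles in rad, forces in N, time in s.
With the tool pointing down it reaches from about 0.35 to 0.875 m from the base axis. Payload 4.2 kg.
Tool frame: the origin (TCP) lies at the very end of the fingers, on their centre line; the grasp point (between the pads) lies 19 mm behind it; y points along the fingers, x is the direction in which the jaws open and shut, and the axes are right-handed (so a half turn about y gives the same grasp; the last joint's range is limited). The gripper opens to 85 mm and grips with 20 to 120 N. Pads are 22 mm wide; open, the fingers measure 114 mm over their backs; the gripper's body (76 mm by 85 mm) begins 54 mm behind the grasp point. The pads swing forward as they close: fully open they stand 13 mm farther back than shut.
Start: joints at [1.412, 0.385, 0.008, 0, -1.194, -0.259], TCP at [0.254, 0.571, 0.231] pointing down, gripper open.
Joint ranges: [-3.14, 3.14], [-1.21, 2.06], [-1.07, 1.41], [-3.16, 2.05], [-2.99, -0.16], [-3.1, 3.1]. Speed limits (rad/s): [2.79, 2.79, 3.14, 3.14, 3.14, 3.14].

### API

Orientations are given as [roll, pitch, yaw] about the fixed x, y, z axes, in that order (R = Rz(yaw) Ry(pitch) Rx(roll)).
In Python, from workcell import read_state, read_camera, camera_info, finish_job gives the robot as it stands. The module is installed in compiled form; this text tells all that it offers.
- The arm moves only by the tool send_rows, never from a script. Its argument "deltas" is a list of rows, each a list of 6 numbers: the shift along the world's x, y, z in m, then the turn, a rotation vector about the world's x, y, z in rad. A call has 1 to 12 rows; each row shifts and turns the commanded pose from where the row before left it; what a row does not reach is not made up. A row lasts 1/8 s, in which the tool goes at most 62.5 mm and 10.7 degrees, less where a joint would pass 70% of its speed; a pose out of reach is approached as far as the arm can. A call with a gripper value outside its range is refused whole. "jaw" is the opening, from -1 (shut) to 1 (fully open), set as the call begins (left out, the last holds). The fingers move at their own pace and stop on an object; "squeeze" is the grip in N (left out, the last holds). Time passes only in rows, so rows that do not move let the fingers close. It gives the time, the measured TCP pose, the force and the opening at its end, in the units of the state.
- read_state(): the state, without advancing time (a new reading comes with each control period).
- read_camera(name): name is "scene" or "top" or "wrist"; returns (picture, depth): 480x640x3 uint8, red, green, blue; 480x640 float32, m along the optical axis (not along the pixel's ray), 0 where there is no reading.
- camera_info(name): a dict with "fx", "fy", "cx", "cy" (pixels), "k1" (the pictures are not rectified: a ray, as slopes to the right and down, at radius r is drawn at 1 + k1 r^2 times it, then the intrinsics apply), "extrinsics" (4x4, takes a point from world to camera coordinates). Camera axes: x right, y down, z forward; pixel columns grow to the right and rows downward; lengths in m; the calibration is good to about 2 mm. A picture is of the moment at which its call begins: read the wrist's pose just before it. camera_info takes no time and is no camera call; for the wrist camera it gives the pose at the moment of the call.
- finish_job(): hands the job in, once; it reports no verdict.
The state is a dict: "clock": time; "joint_positions": joint angles; "joint_velocities": joint speeds; "joint_efforts": joint torques, N m; "position": TCP position; "tcp_rot": TCP orientation; "contact_force": force on the tool from outside, world axes, zero at the start; "wrist_torque": the same for the moment, N m; "gripper_width": finger opening in m.
Only numpy, scipy, OpenCV 4.12 (cv2) and the standard library are available. Lean on these libraries where they do the work, as an engineer would, in place of code of your own. Each camera call takes 0.05 s, during which the arm holds its last target.

## Working session

There is one attempt and no reset: what is moved stays moved. The work goes in short steps, Python scripts to look and compute and a tool call to move; the robot and the scene stay as the last step left them, time stands still between calls to the robot, and variables do not carry over. Pictures are saved under pics/ and viewed, and the job is handed in when it is done.

Besides the shell and the picture viewer there is one more tool, called after ">>>" as name(argument=value, ...), one argument or row to a line, values as JSON. send_rows: Moves the arm, as the interface text tells. Its arguments: {"type":"object","properties":{"deltas":{"type":"array","items":{"type":"array","items":{"type":"number"}}},"jaw":{"type":"number"},"squeeze":{"type":"number"}},"required":["deltas"]}

```bash
mkdir -p pics
python3 - <<'E'
from workcell import *
import cv2,numpy as np
s=read_state();print({k:np.round(v,3) for k,v in s.items()})
for n in ("scene","top"):
    im,d=read_camera(n);cv2.imwrite(f"pics/{n}0.png",im[:,:,::-1]);np.save(f"{n}0.npy",d);np.save(f"{n}0im.npy",im)
    i=camera_info(n);print(n,{k:(np.round(v,4).tolist() if k=="extrinsics" else v) for k,v in i.items()})
E
```

```text
{'clock': np.float64(0.0), 'joint_positions': array([ 1.412e+00,  3.860e-01,  7.000e-03, -1.000e-03, -1.194e+00,
       -2.590e-01]), 'joint_velocities': array([-0.001, -0.001,  0.001, -0.001, -0.   ,  0.   ]), 'joint_efforts': array([-0.0000e+00, -3.9229e+01,  1.8840e+01,  4.1860e+00, -5.0000e-03,
        0.0000e+00]), 'position': array([0.253, 0.571, 0.23 ]), 'tcp_rot': array([-1.571, -0.002, -1.989]), 'contact_force': array([ 0.007,  0.418, -0.042]), 'wrist_torque': array([ 0.014, -0.025, -0.031]), 'gripper_width': np.float64(0.085)}
scene {'fx': 451.0194639004792, 'fy': 451.0194639004792, 'cx': 321.91198887924025, 'cy': 240.48147321244423, 'k1': -0.0942067679455953, 'extrinsics': [[-0.7363, 0.6766, 0.01, 0.3653], [0.4429, 0.493, -0.7489, -0.1988], [-0.5116, -0.5469, -0.6627, 1.2696], [0.0, 0.0, 0.0, 1.0]]}
top {'fx': 466.393593112822, 'fy': 466.393593112822, 'cx': 318.4593098999871, 'cy': 239.8900113993667, 'k1': -0.049821052648638404, 'extrinsics': [[0.0246, -0.9997, 0.0096, -0.0056], [-0.9935, -0.0255, -0.1111, 0.5594], [0.1113, -0.0068, -0.9938, 0.9388], [0.0, 0.0, 0.0, 1.0]]}
```

View pics/scene0.png

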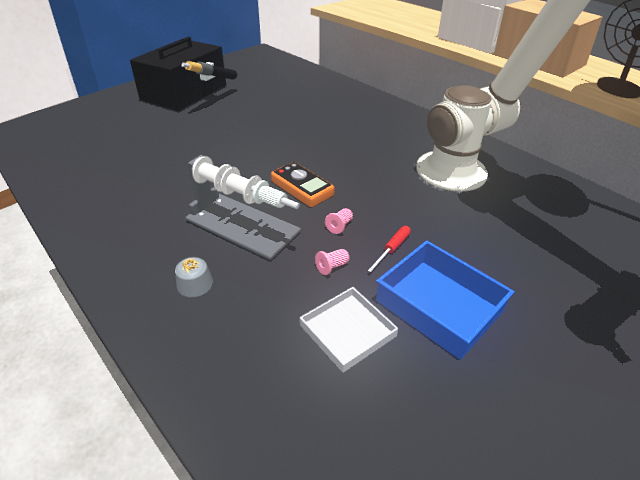

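View pics/top0.png

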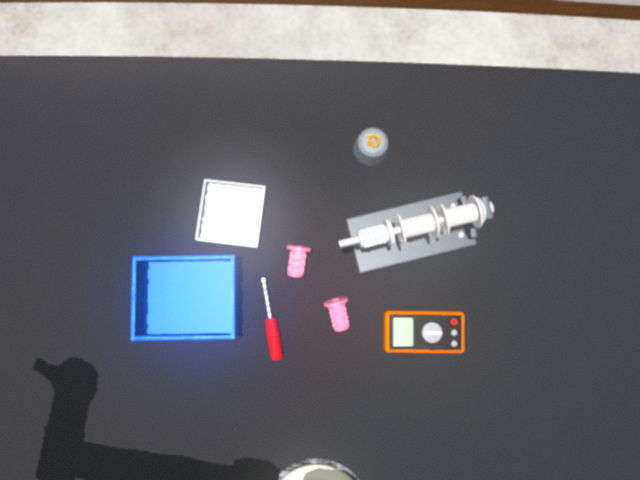

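The scene picture shows the stand, with the bar's free end towards the tray. In the top view the free end is near (340,243), the collar (375,235), and the reels (415,225) and (460,215). The tray is at (232,213), the bin at (185,297), and the pink look-alikes at (297,260) and (338,313). Next I'll measure these.

```bash
cat > h.py <<'E'
import numpy as np,cv2
from workcell import *
def KD(i):
    return np.array([[i['fx'],0,i['cx']],[0,i['fy'],i['cy']],[0,0,1.]]),np.array([i['k1'],0,0,0,0.])
def rays(i,uv):
    K,D=KD(i);p=cv2.undistortPoints(np.array(uv,float).reshape(-1,1,2),K,D).reshape(-1,2)
    return np.c_[p,np.ones(len(p))]
def to_world(i,pc):
    E=np.array(i['extrinsics']);return (pc-E[:3,3])@E[:3,:3]
def onplane(i,uv,z):
    E=np.array(i['extrinsics']);c=-E[:3,:3].T@E[:3,3];d=rays(i,uv)@E[:3,:3]
    return c+d*((z-c[2])/d[:,2])[:,None]
def cloud(i,dep):
    v,u=np.mgrid[0:480,0:640];uv=np.c_[u.ravel(),v.ravel()]
    w=to_world(i,rays(i,uv)*dep.ravel()[:,None]).reshape(480,640,3);w[dep<=0]=np.nan;return w
def proj(i,pw):
    K,D=KD(i);E=np.array(i['extrinsics'])
    return cv2.projectPoints(np.array(pw,float).reshape(-1,1,3),cv2.Rodrigues(E[:3,:3])[0],E[:3,3],K,D)[0].reshape(-1,2)
E
python3 - <<'E'
from h import *
i=camera_info("top");im=np.load("top0im.npy");w=cloud(i,np.load("top0.npy"))
cv2.imwrite("pics/crop_top.png",cv2.resize(im[180:285,320:510,::-1],None,fx=4,fy=4,interpolation=cv2.INTER_CUBIC))
hsv=cv2.cvtColor(im,cv2.COLOR_RGB2HSV);z=w[...,2]
print("bench z",np.nanmedian(z[380:400,400:500]))
# blue bin rim
m=(hsv[...,0]>95)&(hsv[...,0]<125)&(hsv[...,1]>120)&(z>.05)&(z<.07)
p=w[m];r=cv2.minAreaRect(p[:,:2].astype(np.float32)*1000);print("bin rim",r,np.median(p[:,2]))
m=(z>.015)&(z<.03)&(hsv[...,1]<40);m[:, :180]=0;m[:,285:]=0;m[270:]=0;m[:170]=0
p=w[m];r=cv2.minAreaRect(p[:,:2].astype(np.float32)*1000);print("tray rim",r,np.median(p[:,2]))
# stand foot
sub=np.zeros_like(m);sub[180:285,325:505]=1
m=sub&(z>.01)&(z<.022);p=w[m];print("plate",cv2.minAreaRect(p[:,:2].astype(np.float32)*1000),np.median(p[:,2]))
m=sub&(z>.115);p=w[m];print("high",len(p),p.min(0),p.max(0))
v,u=np.nonzero(m)
c=p[:,:2].mean(0);dd=np.linalg.svd(p[:,:2]-c,full_matrices=0)[2][0];print(c,dd)
dd=dd*np.sign(dd[1])  # +y to left
t=(p[:,:2]-c)@dd;n=(p[:,:2]-c)@np.array([dd[1],-dd[0]])
for a in np.arange(t.min(),t.max(),.006):
    k=(t>=a)&(t<a+.006)
    if k.sum():print("%.3f n=%d zmax %.3f side %.3f..%.3f"%(a,k.sum(),p[k,2].max(),n[k].min(),n[k].max()))
E
```

```text
bench z 0.000426762148084566
bin rim ((434.6207580566406, 277.0755615234375), (169.56387329101562, 207.60455322265625), 2.556837797164917) 0.06010795671978061
tray rim ((614.718994140625, 196.77569580078125), (131.92071533203125, 130.831298828125), 84.71155548095703) 0.02363638674374293
plate ((585.5104370117188, -187.66932678222656), (120.44609069824219, 259.270751953125), 14.978730201721191) 0.016529860427892548
high 3032 [ 0.53725073 -0.31782723  0.11504453] [ 0.63882553 -0.02895268  0.16088393]
[ 0.58367375 -0.18690391] [ 0.25545787 -0.96682019]
-0.134 n=25 zmax 0.146 side -0.009..0.011
-0.128 n=43 zmax 0.155 side -0.022..0.022
-0.122 n=81 zmax 0.154 side -0.022..0.023
-0.116 n=70 zmax 0.156 side -0.024..0.023
-0.110 n=62 zmax 0.157 side -0.029..0.025
-0.104 n=214 zmax 0.160 side -0.028..0.031
-0.098 n=54 zmax 0.146 side -0.016..0.017
-0.092 n=55 zmax 0.146 side -0.016..0.018
-0.086 n=60 zmax 0.146 side -0.016..0.018
-0.080 n=54 zmax 0.147 side -0.015..0.017
-0.074 n=56 zmax 0.148 side -0.015..0.018
-0.068 n=58 zmax 0.146 side -0.016..0.017
-0.062 n=56 zmax 0.147 side -0.016..0.0
[... 833 characters left out ...]
20
0.064 n=104 zmax 0.158 side -0.025..0.027
0.070 n=79 zmax 0.156 side -0.021..0.026
0.076 n=56 zmax 0.149 side -0.015..0.017
0.082 n=54 zmax 0.148 side -0.016..0.017
0.088 n=61 zmax 0.147 side -0.016..0.018
0.094 n=62 zmax 0.150 side -0.016..0.017
0.100 n=55 zmax 0.147 side -0.016..0.017
0.106 n=58 zmax 0.149 side -0.016..0.017
0.112 n=60 zmax 0.148 side -0.016..0.017
0.118 n=57 zmax 0.147 side -0.015..0.017
0.124 n=45 zmax 0.145 side -0.014..0.015
0.130 n=24 zmax 0.141 side -0.006..0.007
0.136 n=25 zmax 0.142 side -0.006..0.007
0.142 n=23 zmax 0.140 side -0.006..0.007
0.148 n=25 zmax 0.140 side -0.006..0.007
0.154 n=24 zmax 0.140 side -0.006..0.007
0.160 n=14 zmax 0.137 side -0.005..0.007
```

View pics/crop_top.png

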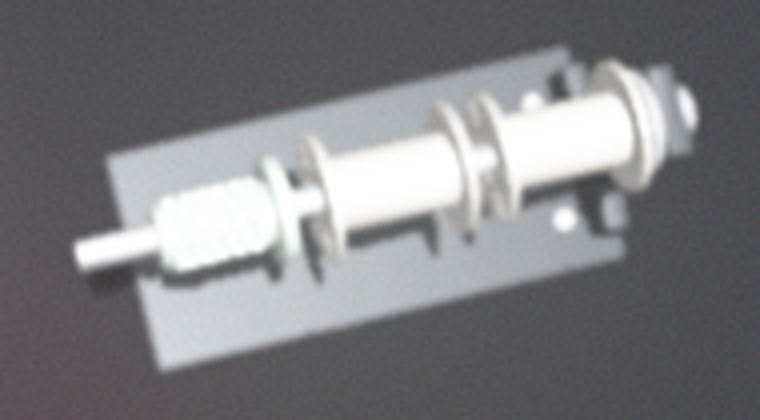

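>>> send_rows(
  deltas=[
    [0.02,-0.045,0,0,0,-0.075],
    [0.02,-0.045,0,0,0,-0.075],
    [0.02,-0.045,0,0,0,-0.075],
    [0.02,-0.045,0,0,0,-0.075],
    [0.02,-0.045,0,0,0,-0.075],
    [0.02,-0.045,0,0,0,-0.075],
    [0.02,-0.045,0,0,0,-0.075],
    [0.02,-0.045,0,0,0,-0.075],
    [0.02,-0.045,0,0,0,-0.075],
    [0.02,-0.045,0,0,0,-0.075],
    [0.02,-0.045,0,0,0,-0.075],
    [0.02,-0.045,0,0,0,-0.075],
  ],
  jaw=1,
  squeeze=30,
)

```text
clock: 1.6
position: [0.4938, 0.0297, 0.2311]
tcp_rot: [-1.571, -0.0, -2.891]
contact_force: [1.0, 0.4, 0.2]
gripper_width: 0.0854
```

>>> send_rows(
  deltas=[
    [0.013,-0.024,0,0,0,0.01],
    [0.013,-0.024,0,0,0,0],
    [0.013,-0.024,0,0,0,0],
    [0.013,-0.024,0,0,0,0],
    [0.013,-0.024,0,0,0,0],
    [0,0,0,0,0,0],
    [0,0,0,0,0,0],
  ],
)

```text
clock: 2.48
position: [0.5581, -0.0886, 0.2308]
tcp_rot: [-1.571, -0.001, -2.879]
contact_force: [-0.8, -0.6, 0.5]
gripper_width: 0.0859
```

Run:
```python
from h import *
s=read_state();print(s['position'],s['tcp_rot'],s['contact_force'])
i=camera_info("wrist");im,d=read_camera("wrist");cv2.imwrite("pics/w1.png",im[:,:,::-1])
print(np.round(i['extrinsics'],3))
w=cloud(i,d);z=w[...,2]
C=np.array([0.58437,-0.18672]);th=np.radians(14.9);dd=np.array([-np.sin(th),np.cos(th)]);nv=np.array([np.cos(th),np.sin(th)])
q=(w[...,:2]-C)
t=q@dd;n=q@nv
m=(z>.11)&(z<.17)&(abs(n)<.045)&(t>-.15)&(t<.19)
for a in np.arange(-.12,.18,.004):
    k=m&(t>=a)&(t<a+.004)
    if k.sum()>3:print("%.3f n=%d zmax %.4f side %.4f..%.4f mid %.4f"%(a,k.sum(),np.percentile(z[k],98),n[k].min(),n[k].max(),(n[k].min()+n[k].max())/2))
```

```text
[ 0.5580568  -0.08857484  0.23083562] [-1.57128966e+00 -1.09032678e-03 -2.87883855e+00] [-0.84425721 -0.60341017  0.50709261]
[[-0.966 -0.259  0.001  0.517]
 [-0.248  0.927  0.28   0.183]
 [-0.074  0.27  -0.96   0.445]
 [ 0.     0.     0.     1.   ]]
-0.040 n=12 zmax 0.1148 side -0.0249..0.0233 mid -0.0008
-0.036 n=223 zmax 0.1172 side -0.0279..0.0284 mid 0.0002
-0.032 n=135 zmax 0.1390 side -0.0059..0.0077 mid 0.0009
-0.028 n=171 zmax 0.1394 side -0.0060..0.0071 mid 0.0006
-0.024 n=8 zmax 0.1567 side -0.0149..0.0151 mid 0.0001
-0.020 n=1953 zmax 0.1594 side -0.0315..0.0322 mid 0.0003
-0.016 n=517 zmax 0.1460 side -0.0168..0.0181 mid 0.0006
-0.012 n=509 zmax 0.1462 side -0.0163..0.0181 mid 0.0009
-0.008 n=511 zmax 0.1462 side -0.0164..0.0183 mid 0.0009
-0.004 n=495 zmax 0.1461 side -0.0165..0.0184 mid 0.0009
0.000 n=505 zmax 0.1461 side -0.0167..0.0186 mid 0.0010
0.004 n=485 zmax 0.1461 side -0.0167..0.0186 mid 0.0009
0.008 n=480 zmax 0.1461 side -0.0168..0.0180 mid 0.0006
0.012 n=462 zmax 0.1460 side -0.0170..0.0181 mid 0.0005
0.016 n=451 zmax 0.1463 side -0.0164..0.0182 mid 0.0009

[... 1368 characters left out ...]
 side -0.0159..0.0175 mid 0.0008
0.120 n=251 zmax 0.1468 side -0.0159..0.0165 mid 0.0003
0.124 n=110 zmax 0.1459 side -0.0148..0.0162 mid 0.0007
0.128 n=86 zmax 0.1392 side -0.0063..0.0069 mid 0.0003
0.132 n=117 zmax 0.1391 side -0.0064..0.0069 mid 0.0003
0.136 n=120 zmax 0.1393 side -0.0064..0.0070 mid 0.0003
0.140 n=117 zmax 0.1391 side -0.0065..0.0070 mid 0.0003
0.144 n=117 zmax 0.1392 side -0.0065..0.0070 mid 0.0003
0.148 n=108 zmax 0.1390 side -0.0065..0.0070 mid 0.0003
0.152 n=120 zmax 0.1394 side -0.0066..0.0070 mid 0.0002
0.156 n=115 zmax 0.1392 side -0.0066..0.0071 mid 0.0002
0.160 n=98 zmax 0.1391 side -0.0066..0.0071 mid 0.0002
0.164 n=7 zmax 0.1377 side -0.0024..0.0050 mid 0.0013
```

View pics/w1.png

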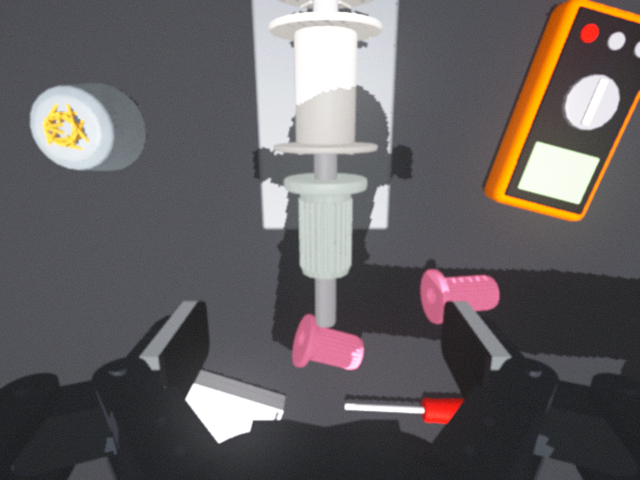

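The wrist picture shows the bar upright at column 325, with the collar from row 180 to 275 and centred between the fingers. Both cameras agree on the axis to about 1 mm, so I'm going down.

>>> send_rows(
  deltas=[
    [0,0,-0.02,0,0,0],
    [0,0,-0.02,0,0,0],
    [0,0,-0.02,0,0,0],
    [0,0,-0.02,0,0,0],
    [0,0,-0.02,0,0,0],
    [0,0,-0.02,0,0,0],
    [0,0,-0.005,0,0,0],
    [0,0,0,0,0,0],
  ],
)

```text
clock: 3.52
position: [0.5587, -0.0883, 0.1066]
tcp_rot: [-1.571, 0.0, -2.878]
contact_force: [0.0, -0.6, -0.3]
gripper_width: 0.0851
```

>>> send_rows(
  deltas=[
    [0,0,0,0,0,0],
    [0,0,0,0,0,0],
    [0,0,0,0,0,0],
    [0,0,0,0,0,0],
    [0,0,0,0,0,0],
    [0,0,0,0,0,0],
  ],
  jaw=-1,
  squeeze=30,
)

```text
clock: 4.28
position: [0.5585, -0.0889, 0.1068]
tcp_rot: [-1.571, -0.0, -2.879]
contact_force: [-2.9, 0.2, 4.9]
gripper_width: 0.0301
```

>>> send_rows(
  deltas=[
    [0,0,0.001,0,0,0],
    [0,0,0.0005,0,0,0],
    [0,0,0,0,0,0],
    [0,0,0,0,0,0],
  ],
)

```text
clock: 4.78
position: [0.5585, -0.0887, 0.1075]
tcp_rot: [-1.571, -0.0, -2.879]
contact_force: [-1.0, -0.6, -0.7]
gripper_width: 0.0303
```

Run:
```python
from h import *
s=read_state();print(s['position'],s['tcp_rot'],s['contact_force'],s['gripper_width'])
im,d=read_camera("wrist");cv2.imwrite("pics/w2.png",im[:,:,::-1])
```

```text
[ 0.55850348 -0.08870631  0.10748372] [-1.57095669e+00 -3.67841781e-04 -2.87862881e+00] [-1.02053324 -0.61277537 -0.71317568] 0.03025727171396171
```

View pics/w2.png

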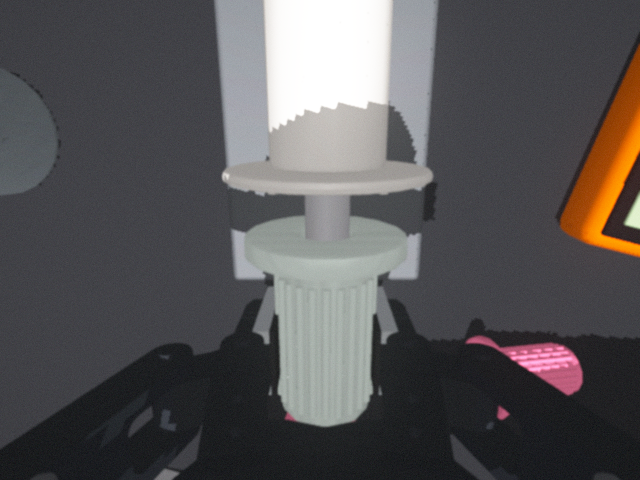

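The picture shows the collar held centrally at (325,330), with a clear gap to the reel flange at row 175. Forces are near zero, so I'll start sliding.

>>> send_rows(
  deltas=[
    [-0.0013,0.0048,0,0,0,0],
    [-0.0013,0.0048,0,0,0,0],
    [-0.0026,0.0097,0,0,0,0],
    [-0.0026,0.0097,0,0,0,0],
    [-0.0026,0.0097,0,0,0,0],
  ],
)

```text
clock: 5.45
position: [0.5479, -0.0492, 0.1079]
tcp_rot: [-1.571, 0.0, -2.878]
contact_force: [-0.1, 0.1, -1.5]
gripper_width: 0.0301
```

>>> send_rows(
  deltas=[
    [-0.0026,0.0097,0,0,0,0],
    [-0.0026,0.0097,0,0,0,0],
    [-0.0026,0.0097,0,0,0,0],
    [-0.0026,0.0097,0,0,0,0],
    [-0.0026,0.0097,0,0,0,0],
    [-0.0026,0.0097,0,0,0,0],
    [-0.0026,0.0097,0,0,0,0],
    [-0.0026,0.0097,0,0,0,0],
    [-0.0026,0.0097,0,0,0,0],
    [0,0,0,0,0,0],
  ],
)

```text
clock: 6.7
position: [0.5246, 0.0379, 0.1079]
tcp_rot: [-1.571, 0.0, -2.877]
contact_force: [0.0, -0.5, -1.4]
gripper_width: 0.0304
```

>>> send_rows(
  deltas=[
    [0.0089,0.0165,0,0,0,0],
    [0.0178,0.033,0,0,0,0],
    [0.0178,0.033,0,0,0,0],
    [0.0178,0.033,0,0,0,0],
    [0.0178,0.033,0,0,0,0],
    [0.0089,0.0165,0,0,0,0],
    [0,0,-0.02,0,0,0],
    [0,0,-0.02,0,0,0],
    [0,0,-0.02,0,0,0],
    [0,0,-0.01,0,0,0],
    [0,0,0,0,0,0],
  ],
)

```text
clock: 8.07
position: [0.6135, 0.2019, 0.0372]
tcp_rot: [-1.57, -0.002, -2.879]
contact_force: [0.5, -0.1, -0.8]
gripper_width: 0.03
```

Run:
```python
from h import *
s=read_state();print(s['position'],s['tcp_rot'],s['contact_force'],s['gripper_width'])
im,d=read_camera("wrist");cv2.imwrite("pics/w3.png",im[:,:,::-1])
im,d=read_camera("top");cv2.imwrite("pics/t3.png",im[:,:,::-1])
```

```text
[0.6135042  0.20187527 0.0371538 ] [-1.57025106e+00 -1.52055301e-03 -2.87886343e+00] [ 0.47640605 -0.09340029 -0.82468669] 0.029951512787340612
```

View pics/w3.png

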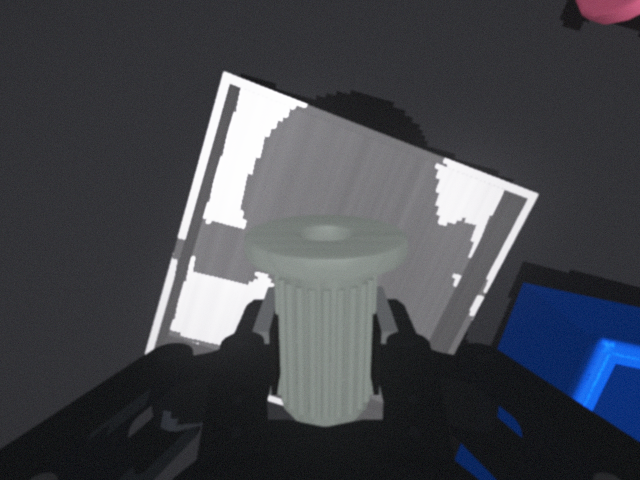

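View pics/t3.png

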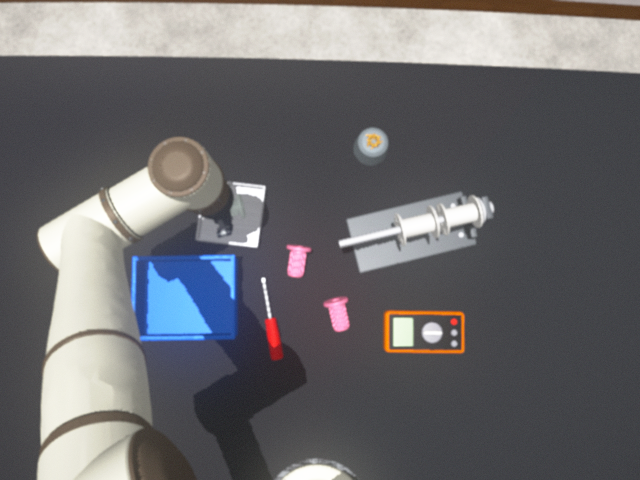

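The collar hangs over the tray's interior, from (325,240) to (325,420) in the wrist view, and the stand hasn't moved. I'm lowering it.

>>> send_rows(
  deltas=[
    [0,-0.001,-0.01,0,0,0],
    [0,0,-0.01,0,0,0],
    [0,0,-0.005,0,0,0],
    [0,0,-0.002,0,0,0],
    [0,0,-0.0005,0,0,0],
    [0,0,0,0,0,0],
  ],
)

```text
clock: 8.93
position: [0.614, 0.2014, 0.0105]
tcp_rot: [-1.571, 0.001, -2.879]
contact_force: [0.7, -0.6, -0.7]
gripper_width: 0.0304
```

>>> send_rows(
  deltas=[
    [0,0,-0.001,0,0,0],
    [0,0,-0.0005,0,0,0],
    [0,0,0,0,0,0],
  ],
)

```text
clock: 9.3
position: [0.6138, 0.2012, 0.0088]
tcp_rot: [-1.571, 0.0, -2.879]
contact_force: [-0.1, -0.3, -0.7]
gripper_width: 0.0306
```

>>> send_rows(
  deltas=[
    [0,0,-0.001,0,0,0],
    [0,0,0,0,0,0],
  ],
)

```text
clock: 9.55
position: [0.6138, 0.2013, 0.0079]
tcp_rot: [-1.571, 0.0, -2.879]
contact_force: [-0.3, 0.1, -0.2]
gripper_width: 0.0302
```

>>> send_rows(
  deltas=[
    [0,0,0,0,0,0],
    [0,0,0,0,0,0],
    [0,0,0,0,0,0],
    [0,0,0,0,0,0],
  ],
  jaw=0.15,
)

```text
clock: 10.05
position: [0.6138, 0.2012, 0.0078]
tcp_rot: [-1.571, 0.0, -2.879]
contact_force: [-0.6, -0.1, -1.0]
gripper_width: 0.0491
```

Run:
```python
from h import *
s=read_state();print(s['position'],s['tcp_rot'],s['contact_force'],s['gripper_width'])
im,d=read_camera("wrist");cv2.imwrite("pics/w4.png",im[:,:,::-1])
```

```text
[0.6137946  0.20121968 0.00784918] [-1.57079797e+00  5.73146007e-05 -2.87860309e+00] [-0.63291875 -0.09198388 -1.01405645] 0.04911832005220773
```

View pics/w4.png

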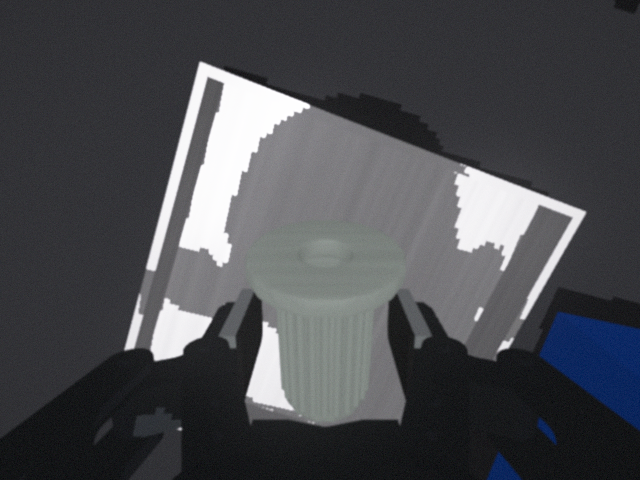

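The collar rests in the tray on its flange, with the sleeve end lowered, and the jaws are clear of it. Next is reel_outer.

>>> send_rows(
  deltas=[
    [0,0,0.012,0,0,0],
    [0,0,0.025,0,0,0],
    [0,0,0.04,0,0,0],
    [0,0,0.05,0,0,0],
    [0,0,0.05,0,0,0],
    [0,-0.02,0.04,0,0,0],
    [-0.003,-0.034,0,0,0,0],
    [-0.005,-0.05,0,0,0,0],
    [-0.005,-0.05,0,0,0,0],
    [-0.005,-0.05,0,0,0,0],
    [-0.005,-0.05,0,0,0,0],
    [-0.005,-0.05,0,0,0,0],
  ],
)

```text
clock: 11.6
position: [0.5854, -0.1043, 0.226]
tcp_rot: [-1.57, 0.001, -2.878]
contact_force: [0.4, -0.8, -0.4]
gripper_width: 0.0489
```

>>> send_rows(
  deltas=[
    [-0.003,-0.04,0,0,0,0],
    [-0.002,-0.03,0,0,0,0],
    [0,0,0,0,0,0],
    [0,0,0,0,0,0],
  ],
  jaw=1,
)

```text
clock: 12.1
position: [0.5807, -0.1724, 0.2253]
tcp_rot: [-1.571, 0.001, -2.879]
contact_force: [0.3, 0.5, -0.4]
gripper_width: 0.0852
```

```bash
cat > meas.py <<'E'
from h import *
import sys
s=read_state();p=s['position'];print(p.round(4),s['tcp_rot'].round(4),s['contact_force'].round(1))
i=camera_info("wrist");im,d=read_camera("wrist");cv2.imwrite(f"pics/{sys.argv[1]}.png",im[:,:,::-1])
w=cloud(i,d);z=w[...,2]
C=np.array([0.58437,-0.18672]);th=np.radians(14.9);dd=np.array([-np.sin(th),np.cos(th)]);nv=np.array([np.cos(th),np.sin(th)])
q=w[...,:2]-C;t=q@dd;n=q@nv;e=p[:2]-C
print("tcp t,n",e@dd,e@nv)
m=(z>.11)&(z<.17)&(abs(n)<.045)&(t>-.15)&(t<.19)
for a in np.arange(-.14,.18,.003):
    k=m&(t>=a)&(t<a+.003)
    if k.sum()>3:print("%.3f n=%d z %.3f mid %.4f wid %.3f"%(a,k.sum(),np.percentile(z[k],98),(n[k].min()+n[k].max())/2,np.ptp(n[k])))
E
python3 meas.py w5
```

```text
[ 0.5807 -0.1724  0.2253] [-1.5708e+00  7.0000e-04 -2.8786e+00] [ 0.3  0.5 -0.4]
tcp t,n 0.014739404662333283 0.0001560162185069683
-0.113 n=405 z 0.156 mid 0.0004 wid 0.048
-0.110 n=646 z 0.157 mid 0.0003 wid 0.049
-0.107 n=531 z 0.156 mid 0.0005 wid 0.049
-0.104 n=686 z 0.160 mid 0.0011 wid 0.063
-0.101 n=1571 z 0.158 mid 0.0007 wid 0.063
-0.098 n=399 z 0.146 mid 0.0008 wid 0.035
-0.095 n=395 z 0.146 mid 0.0009 wid 0.035
-0.092 n=392 z 0.146 mid 0.0011 wid 0.034
-0.089 n=393 z 0.146 mid 0.0012 wid 0.035
-0.086 n=385 z 0.146 mid 0.0012 wid 0.035
-0.083 n=385 z 0.146 mid 0.0012 wid 0.035
-0.080 n=372 z 0.146 mid 0.0012 wid 0.035
-0.077 n=385 z 0.146 mid 0.0012 wid 0.035
-0.074 n=366 z 0.146 mid 0.0008 wid 0.035
-0.071 n=365 z 0.146 mid 0.0008 wid 0.035
-0.068 n=356 z 0.146 mid 0.0011 wid 0.034
-0.065 n=337 z 0.146 mid 0.0011 wid 0.035
-0.062 n=340 z 0.146 mid 0.0011 wid 0.035
-0.059 n=361 z 0.146 mid 0.0012 wid 0.035
-0.056 n=352 z 0.146 mid 0.0012 wid 0.035
-0.053 n=316 z 0.146 mid 0.0011 wid 0.035
-0.050 n=354 z 0.146 mid 0.0011 wid 0.035
-0.047 n=323 z 0.146 mid 0.0007 wid 0.035
-
[... 1904 characters left out ...]
mid 0.0003 wid 0.013
0.103 n=75 z 0.139 mid 0.0003 wid 0.013
0.106 n=74 z 0.139 mid 0.0003 wid 0.013
0.109 n=77 z 0.139 mid 0.0003 wid 0.013
0.112 n=73 z 0.139 mid 0.0003 wid 0.013
0.115 n=76 z 0.139 mid 0.0003 wid 0.013
0.118 n=78 z 0.139 mid 0.0003 wid 0.013
0.121 n=72 z 0.139 mid 0.0003 wid 0.013
0.124 n=72 z 0.139 mid 0.0003 wid 0.013
0.127 n=71 z 0.139 mid 0.0003 wid 0.013
0.130 n=73 z 0.139 mid 0.0003 wid 0.013
0.133 n=65 z 0.139 mid 0.0006 wid 0.013
0.136 n=69 z 0.139 mid 0.0006 wid 0.013
0.139 n=67 z 0.139 mid 0.0006 wid 0.013
0.142 n=67 z 0.139 mid 0.0006 wid 0.013
0.145 n=68 z 0.139 mid 0.0006 wid 0.013
0.148 n=69 z 0.139 mid 0.0006 wid 0.013
0.151 n=21 z 0.138 mid 0.0006 wid 0.013
```

View pics/w5.png

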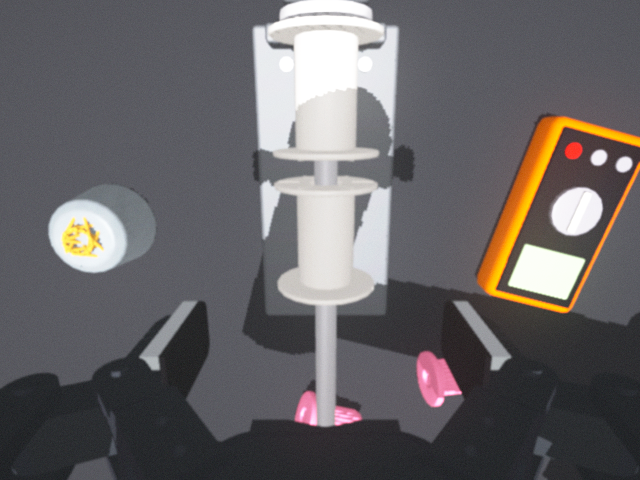

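The reel's barrel is centred in the wrist view (325,240), between flanges at rows 185 and 285. I'm going down to grip.

>>> send_rows(
  deltas=[
    [0.0002,-0.001,-0.02,0,0,0],
    [0,0,-0.02,0,0,0],
    [0,0,-0.02,0,0,0],
    [0,0,-0.02,0,0,0],
    [0,0,-0.02,0,0,0],
    [0,0,-0.015,0,0,0],
    [0,0,-0.006,0,0,0],
    [0,0,0,0,0,0],
  ],
)

```text
clock: 13.15
position: [0.5811, -0.1735, 0.1038]
tcp_rot: [-1.571, -0.0, -2.878]
contact_force: [0.1, -0.3, 0.7]
gripper_width: 0.0855
```

>>> send_rows(
  deltas=[
    [0,0,0,0,0,0],
    [0,0,0,0,0,0],
    [0,0,0,0,0,0],
    [0,0,0,0,0,0],
    [0,0,0,0,0,0],
    [0,0,0,0,0,0],
  ],
  jaw=-1,
  squeeze=25,
)

```text
clock: 13.9
position: [0.5812, -0.1739, 0.1044]
tcp_rot: [-1.57, 0.001, -2.878]
contact_force: [-0.4, 0.5, 4.7]
gripper_width: 0.0338
```

>>> send_rows(
  deltas=[
    [0,0,0.002,0,0,0],
    [0,0,0.002,0,0,0],
    [0,0,0,0,0,0],
    [0,0,0,0,0,0],
  ],
)

```text
clock: 14.4
position: [0.5808, -0.1737, 0.1076]
tcp_rot: [-1.571, -0.0, -2.879]
contact_force: [-0.4, 0.9, -1.1]
gripper_width: 0.0345
```

>>> send_rows(
  deltas=[
    [-0.0013,0.0048,0,0,0,0],
    [-0.0013,0.0048,0,0,0,0],
    [-0.0026,0.0097,0,0,0,0],
    [-0.0026,0.0097,0,0,0,0],
  ],
)

```text
clock: 14.9
position: [0.5729, -0.144, 0.1078]
tcp_rot: [-1.571, -0.0, -2.878]
contact_force: [-0.8, 0.4, 0.3]
gripper_width: 0.034
```

Forces stay below 1.5 N, so I'll carry on off the bar. About 190 mm is left, including margin.

>>> send_rows(
  deltas=[
    [-0.0039,0.0145,0,0,0,0],
    [-0.0039,0.0145,0,0,0,0],
    [-0.0039,0.0145,0,0,0,0],
    [-0.0039,0.0145,0,0,0,0],
    [-0.0039,0.0145,0,0,0,0],
    [-0.0039,0.0145,0,0,0,0],
    [-0.0039,0.0145,0,0,0,0],
    [-0.0039,0.0145,0,0,0,0],
    [-0.0039,0.0145,0,0,0,0],
    [-0.0039,0.0145,0,0,0,0],
    [-0.0039,0.0145,0,0,0,0],
    [-0.0039,0.0145,0,0,0,0],
  ],
)

```text
clock: 16.4
position: [0.5261, 0.0302, 0.1078]
tcp_rot: [-1.571, 0.0, -2.879]
contact_force: [-0.5, -0.2, -0.1]
gripper_width: 0.0343
```

Run:
```python
from h import *
s=read_state();print(s['position'],s['tcp_rot'],s['contact_force'],s['gripper_width'])
im,d=read_camera("wrist");cv2.imwrite("pics/w6.png",im[:,:,::-1])
im,d=read_camera("top");cv2.imwrite("pics/t6.png",im[:,:,::-1])
```

```text
[0.52610326 0.03019884 0.10782755] [-1.57079454e+00  4.21502739e-05 -2.87857582e+00] [-0.5020877  -0.20684648 -0.11407016] 0.03428509048387007
```

View pics/w6.png

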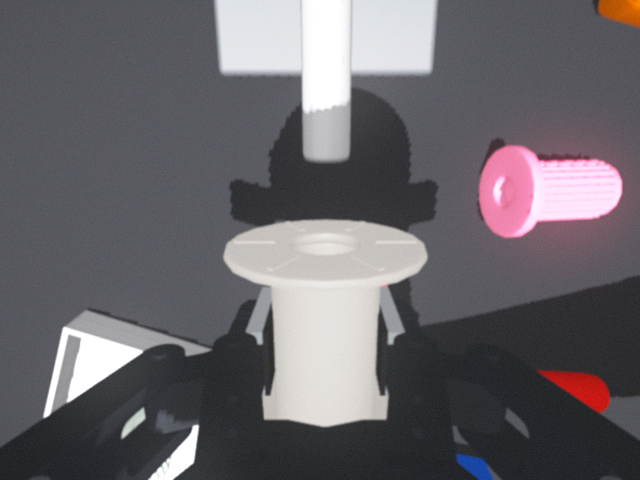

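View pics/t6.png

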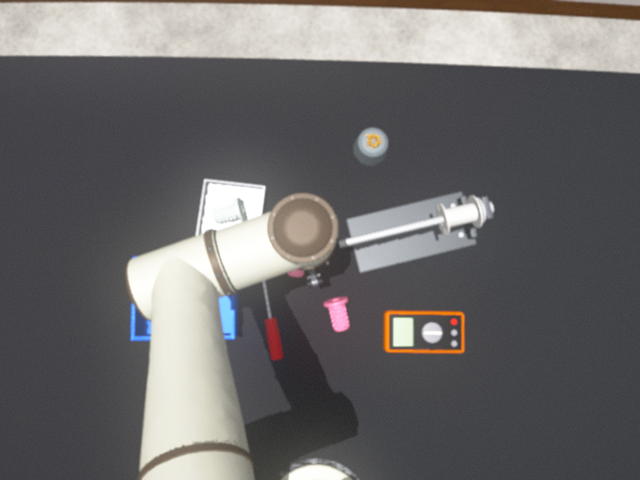

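Reel_outer is held in front of the bar, clear of the bar end at (325,160). The top view shows the collar in the tray at (230,210) and the stand unmoved. Now to the bin's far slot.

>>> send_rows(
  deltas=[
    [-0.007,0.021,0.01,0,0,-0.031],
    [-0.0134,0.042,0.01,0,0,-0.031],
    [-0.0134,0.042,0,0,0,-0.031],
    [-0.0134,0.042,0,0,0,-0.031],
    [-0.0134,0.042,0,0,0,-0.031],
    [-0.0134,0.042,0,0,0,-0.031],
    [-0.0134,0.042,0,0,0,-0.032],
    [-0.0064,0.022,0,0,0,0],
    [0,0,0,0,0,0],
  ],
)

```text
clock: 17.62
position: [0.4323, 0.3252, 0.1277]
tcp_rot: [-1.571, -0.0, -3.094]
contact_force: [0.0, -0.2, -0.8]
gripper_width: 0.0344
```

Run:
```python
from h import *
s=read_state();print(s['position'],s['tcp_rot'],s['contact_force'],s['gripper_width'])
im,d=read_camera("wrist");cv2.imwrite("pics/w7.png",im[:,:,::-1])
```

```text
[0.43232004 0.32524038 0.12765661] [-1.57064920e+00 -5.88059285e-05 -3.09449332e+00] [ 0.00425918 -0.15492106 -0.78467588] 0.03443545016262211
```

View pics/w7.png

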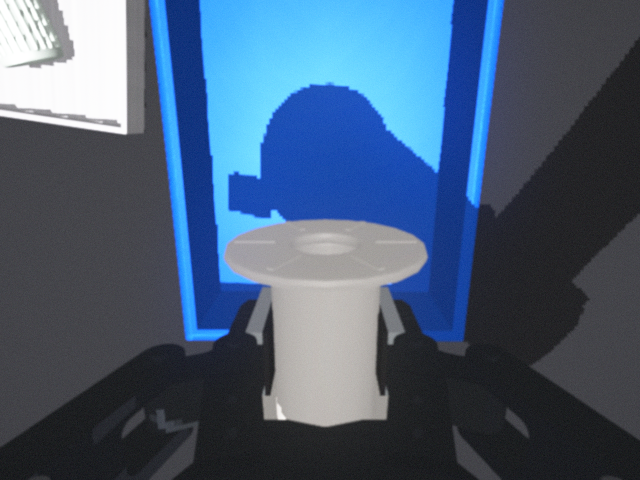

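The reel is centred over the bin's far part: bin walls at columns 165 and 485, reel at 325. I'm lowering it.

>>> send_rows(
  deltas=[
    [0,0,-0.02,0,0,0],
    [0,0,-0.025,0,0,0],
    [0,0,-0.025,0,0,0],
    [0,0,-0.02,0,0,0],
    [0,0,-0.01,0,0,0],
    [0,0,-0.008,0,0,0],
    [0,0,-0.003,0,0,0],
    [0,0,-0.001,0,0,0],
    [0,0,0,0,0,0],
  ],
)

```text
clock: 18.8
position: [0.4327, 0.3245, 0.0162]
tcp_rot: [-1.571, 0.001, -3.096]
contact_force: [-0.1, 0.3, -0.8]
gripper_width: 0.0343
```

>>> send_rows(
  deltas=[
    [0,0,-0.001,0,0,0],
    [0,0,0,0,0,0],
  ],
)

```text
clock: 19.05
position: [0.4327, 0.3245, 0.0151]
tcp_rot: [-1.571, 0.0, -3.096]
contact_force: [-0.1, -0.1, -0.4]
gripper_width: 0.0345
```

>>> send_rows(
  deltas=[
    [0,0,-0.0008,0,0,0],
    [0,0,0,0,0,0],
  ],
)

```text
clock: 19.3
position: [0.4327, 0.3246, 0.0148]
tcp_rot: [-1.571, 0.001, -3.096]
contact_force: [-1.4, 0.4, 4.6]
gripper_width: 0.0344
```

>>> send_rows(
  deltas=[
    [0,0,0,0,0,0],
    [0,0,0,0,0,0],
    [0,0,0,0,0,0],
    [0,0,0,0,0,0],
  ],
  jaw=0.3,
)

```text
clock: 19.8
position: [0.4325, 0.3241, 0.0139]
tcp_rot: [-1.571, -0.0, -3.097]
contact_force: [0.3, -0.4, 0.1]
gripper_width: 0.0555
```

>>> send_rows(
  deltas=[
    [0,0,0.012,0,0,0],
    [0,0,0.025,0,0,0],
    [0,0,0.04,0,0,0],
    [0,0,0.05,0,0,0],
    [0,0,0.05,0,0,0],
    [0,0,0.035,0,0,0],
    [0,0,0,0,0,0],
  ],
)

```text
clock: 20.68
position: [0.4338, 0.3254, 0.2305]
tcp_rot: [-1.577, 0.006, -3.096]
contact_force: [-0.1, 0.4, -0.4]
gripper_width: 0.0556
```

Run:
```python
from h import *
s=read_state();print(s['position'],s['tcp_rot'],s['contact_force'],s['gripper_width'])
im,d=read_camera("wrist");cv2.imwrite("pics/w8.png",im[:,:,::-1])
```

```text
[0.43375726 0.32544372 0.23052651] [-1.57719576  0.00614562 -3.09625213] [-0.11045264  0.41901589 -0.40536228] 0.05557537474043567
```

View pics/w8.png

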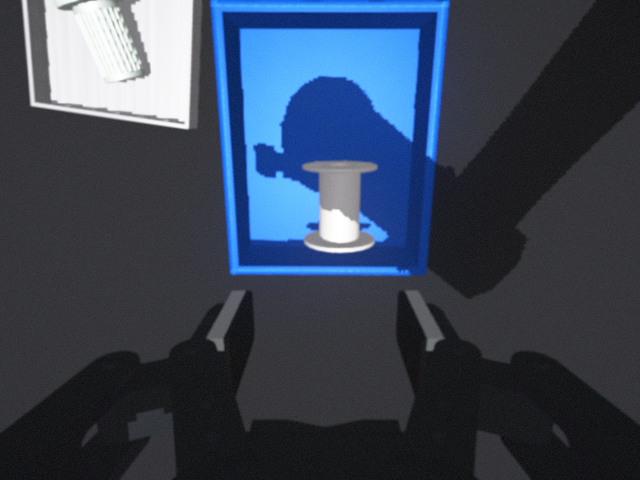

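Reel_outer lies on the bin floor at (340,205), and the collar is in the tray at (105,40). Next is reel_inner.

>>> send_rows(
  deltas=[
    [0.007,-0.024,0,0,0,0.018],
    [0.014,-0.048,0,0,0,0.018],
    [0.014,-0.048,0,0,0,0.018],
    [0.014,-0.048,0,0,0,0.018],
    [0.014,-0.048,0,0,0,0.018],
    [0.014,-0.048,0,0,0,0.018],
    [0.014,-0.048,0,0,0,0.018],
    [0.014,-0.048,0,0,0,0.018],
    [0.014,-0.048,0,0,0,0.018],
    [0.014,-0.048,0,0,0,0.018],
    [0.014,-0.048,0,0,0,0.018],
    [0.014,-0.048,0,0,0,0.018],
  ],
  jaw=1,
)

```text
clock: 22.22
position: [0.5931, -0.2292, 0.2246]
tcp_rot: [-1.572, -0.002, -2.88]
contact_force: [0.2, 0.1, -0.4]
gripper_width: 0.0852
```

>>> send_rows(
  deltas=[
    [0.007,-0.024,0,0,0,0],
    [0,0,0,0,0,0],
    [0,0,0,0,0,0],
  ],
)

```text
clock: 22.6
position: [0.5999, -0.2512, 0.225]
tcp_rot: [-1.572, -0.002, -2.88]
contact_force: [0.2, -0.2, -0.0]
gripper_width: 0.0854
```

```bash
python3 meas.py w9 | awk 'NR<4||NR%3==0'
```

```text
[ 0.5999 -0.2512  0.225 ] [-1.5720e+00 -1.8000e-03 -2.8805e+00] [ 0.2 -0.2 -0. ]
tcp t,n -0.06626850567793875 -0.001547307230330175
-0.134 n=150 z 0.144 mid 0.0012 wid 0.023
-0.125 n=471 z 0.152 mid 0.0012 wid 0.044
-0.116 n=411 z 0.153 mid 0.0011 wid 0.043
-0.107 n=473 z 0.157 mid 0.0007 wid 0.059
-0.098 n=283 z 0.146 mid 0.0011 wid 0.035
-0.089 n=288 z 0.146 mid 0.0012 wid 0.035
-0.080 n=273 z 0.146 mid 0.0016 wid 0.035
-0.071 n=265 z 0.146 mid 0.0012 wid 0.035
-0.062 n=262 z 0.146 mid 0.0013 wid 0.035
-0.053 n=258 z 0.146 mid 0.0008 wid 0.035
-0.044 n=229 z 0.146 mid 0.0009 wid 0.035
-0.029 n=15 z 0.139 mid 0.0008 wid 0.008
-0.020 n=93 z 0.139 mid 0.0009 wid 0.013
-0.011 n=83 z 0.139 mid 0.0009 wid 0.013
-0.002 n=88 z 0.139 mid 0.0009 wid 0.013
0.007 n=81 z 0.139 mid 0.0010 wid 0.014
0.016 n=80 z 0.139 mid 0.0010 wid 0.014
0.025 n=69 z 0.139 mid 0.0006 wid 0.013
0.034 n=70 z 0.139 mid 0.0006 wid 0.013
0.043 n=72 z 0.139 mid 0.0006 wid 0.013
0.052 n=73 z 0.139 mid 0.0007 wid 0.014
0.061 n=67 z 0.139 mid 0.0007 wid 0.014
0.070 n=27 z 0.138 mid 0.0007 wid 0.014
```

View pics/w9.png

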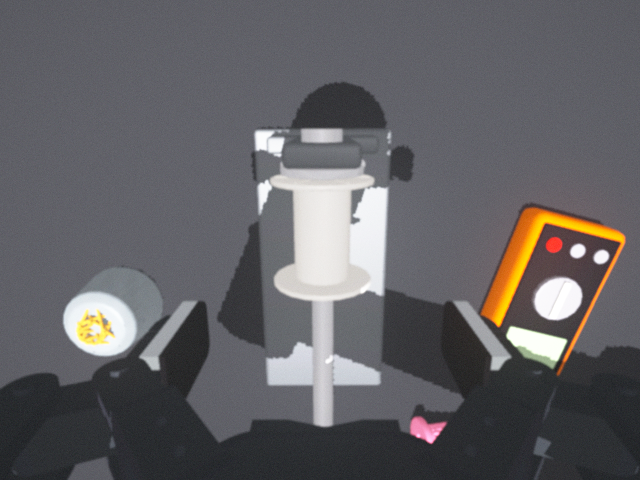

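Reel_inner's barrel is at (322,235), about 2 mm off centre. I'm correcting that and going down.

>>> send_rows(
  deltas=[
    [0.002,0.0005,-0.02,0,0,0],
    [0,0,-0.02,0,0,0],
    [0,0,-0.02,0,0,0],
    [0,0,-0.02,0,0,0],
    [0,0,-0.02,0,0,0],
    [0,0,-0.015,0,0,0],
    [0,0,-0.006,0,0,0],
    [0,0,0,0,0,0],
  ],
)

```text
clock: 23.65
position: [0.6027, -0.251, 0.1051]
tcp_rot: [-1.571, -0.0, -2.88]
contact_force: [0.5, 0.0, 0.2]
gripper_width: 0.0853
```

>>> send_rows(
  deltas=[
    [0,0,0,0,0,0],
    [0,0,0,0,0,0],
    [0,0,0,0,0,0],
    [0,0,0,0,0,0],
    [0,0,0,0,0,0],
    [0,0,0,0,0,0],
  ],
  jaw=-1,
  squeeze=25,
)

```text
clock: 24.4
position: [0.6027, -0.2514, 0.1055]
tcp_rot: [-1.57, 0.0, -2.88]
contact_force: [-1.5, 0.5, 4.1]
gripper_width: 0.034
```

>>> send_rows(
  deltas=[
    [0,0,0.002,0,0,0],
    [0,0,0.002,0,0,0],
    [0,0,0,0,0,0],
    [0,0,0,0,0,0],
  ],
)

```text
clock: 24.9
position: [0.6025, -0.2512, 0.1088]
tcp_rot: [-1.571, -0.0, -2.881]
contact_force: [0.3, -0.9, -0.2]
gripper_width: 0.0344
```

>>> send_rows(
  deltas=[
    [-0.0013,0.0048,0,0,0,0],
    [-0.0026,0.0097,0,0,0,0],
    [-0.0039,0.0145,0,0,0,0],
    [-0.0039,0.0145,0,0,0,0],
  ],
)

```text
clock: 25.4
position: [0.5905, -0.2065, 0.1091]
tcp_rot: [-1.571, -0.0, -2.88]
contact_force: [0.6, 0.5, -1.1]
gripper_width: 0.0344
```

>>> send_rows(
  deltas=[
    [-0.0039,0.0145,0,0,0,0],
    [-0.0039,0.0145,0,0,0,0],
    [-0.0039,0.0145,0,0,0,0],
    [-0.0039,0.0145,0,0,0,0],
    [-0.0039,0.0145,0,0,0,0],
    [-0.0039,0.0145,0,0,0,0],
    [-0.0039,0.0145,0,0,0,0],
    [-0.0039,0.0145,0,0,0,0],
    [-0.0039,0.0145,0,0,0,0],
  ],
)

```text
clock: 26.52
position: [0.5555, -0.0763, 0.109]
tcp_rot: [-1.571, 0.0, -2.881]
contact_force: [-0.7, 0.0, -0.8]
gripper_width: 0.034
```

>>> send_rows(
  deltas=[
    [-0.0039,0.0145,0,0,0,0],
    [-0.0039,0.0145,0,0,0,0],
    [-0.0039,0.0145,0,0,0,0],
    [-0.0039,0.0145,0,0,0,0],
    [-0.0039,0.0145,0,0,0,0],
    [-0.0039,0.0145,0,0,0,0],
    [-0.0039,0.0145,0,0,0,0],
    [-0.0039,0.0145,0,0,0,0],
  ],
)

```text
clock: 27.52
position: [0.5243, 0.0397, 0.109]
tcp_rot: [-1.571, -0.0, -2.881]
contact_force: [0.1, 0.0, -0.7]
gripper_width: 0.0345
```

Run:
```python
from h import *
s=read_state();print(s['position'],s['tcp_rot'],s['contact_force'],s['gripper_width'])
im,d=read_camera("wrist");cv2.imwrite("pics/w10.png",im[:,:,::-1])
```

```text
[0.52428093 0.03969436 0.10901132] [-1.57078554e+00 -5.87539542e-06 -2.88057392e+00] [ 0.14710297  0.04850962 -0.7299362 ] 0.034520977818576035
```

View pics/w10.png

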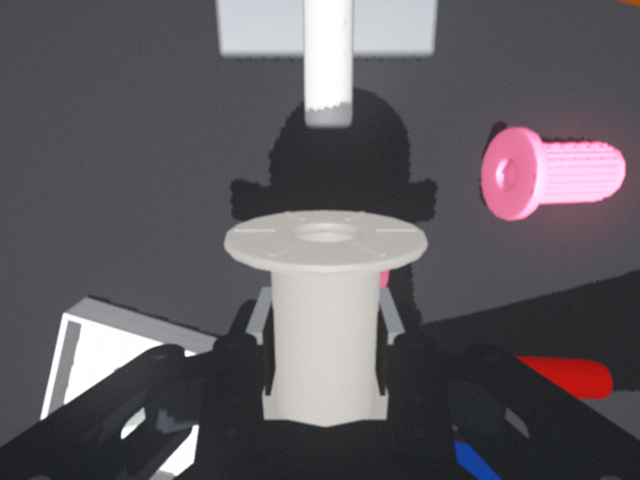

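Reel_inner is off the bar: the bar end is at (328,125) and the flange at row 240. Now to the bin's near slot.

>>> send_rows(
  deltas=[
    [-0.0074,0.016,0.01,0,0,-0.031],
    [-0.0147,0.032,0.01,0,0,-0.031],
    [-0.0147,0.032,0,0,0,-0.031],
    [-0.0147,0.032,0,0,0,-0.031],
    [-0.0147,0.032,0,0,0,-0.031],
    [-0.0147,0.032,0,0,0,-0.031],
    [-0.007,0.017,0,0,0,-0.031],
    [0,0,0,0,0,0],
    [0,0,0,0,0,0],
  ],
)

```text
clock: 28.7
position: [0.4366, 0.2314, 0.129]
tcp_rot: [-1.571, -0.0, -3.097]
contact_force: [-0.5, -1.3, 0.4]
gripper_width: 0.0342
```

Run:
```python
from h import *
s=read_state();print(s['position'],s['tcp_rot'],s['contact_force'],s['gripper_width'])
i=camera_info("wrist")
im,d=read_camera("wrist");cv2.imwrite("pics/w11.png",im[:,:,::-1])
im,d=read_camera("scene");cv2.imwrite("pics/s11.png",im[:,:,::-1])
```

```text
[0.43661763 0.23139473 0.12896033] [-1.57057008e+00 -2.43868061e-04 -3.09746574e+00] [-0.47590406 -1.31118311  0.42168441] 0.03420142987407864
```

View pics/w11.png

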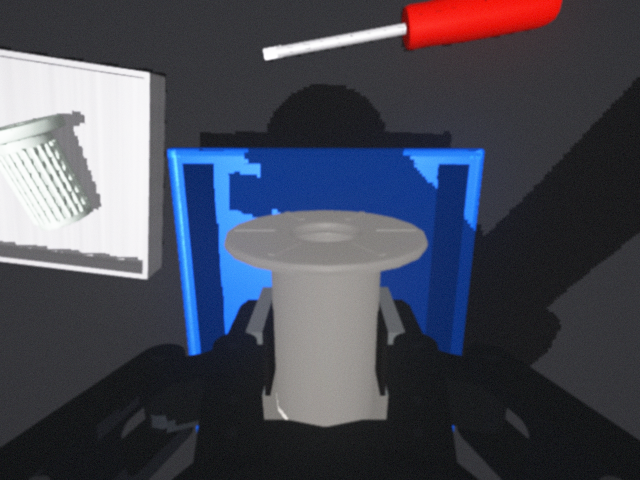

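View pics/s11.png

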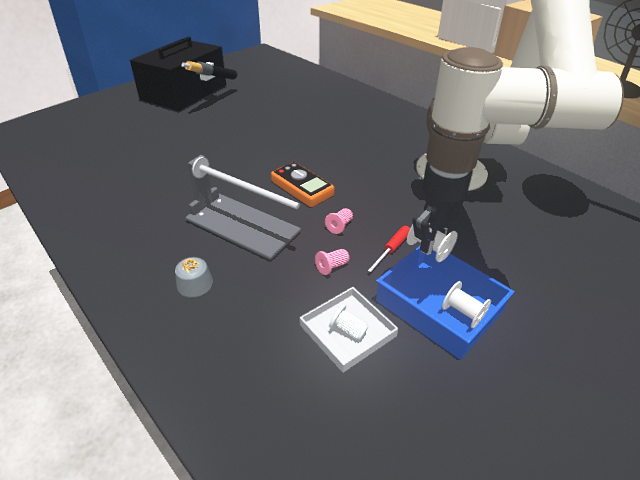

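The scene view shows reel_outer on the bin floor (467,303), the collar in the tray (350,325) and the stand in place. I'm lowering reel_inner.

>>> send_rows(
  deltas=[
    [0,0,-0.02,0,0,0],
    [0,0,-0.025,0,0,0],
    [0,0,-0.025,0,0,0],
    [0,0,-0.02,0,0,0],
    [0,0,-0.01,0,0,0],
    [0,0,-0.008,0,0,0],
    [0,0,-0.003,0,0,0],
    [0,0,-0.001,0,0,0],
    [0,0,0,0,0,0],
  ],
)

```text
clock: 29.92
position: [0.4369, 0.232, 0.0174]
tcp_rot: [-1.571, 0.001, -3.097]
contact_force: [1.1, 0.4, -0.7]
gripper_width: 0.034
```

>>> send_rows(
  deltas=[
    [0,0,-0.001,0,0,0],
    [0,0,0,0,0,0],
  ],
)

```text
clock: 30.18
position: [0.4368, 0.2319, 0.0162]
tcp_rot: [-1.571, 0.0, -3.097]
contact_force: [0.4, 0.2, 0.0]
gripper_width: 0.0343
```

>>> send_rows(
  deltas=[
    [0,0,-0.0008,0,0,0],
    [0,0,0,0,0,0],
  ],
)

```text
clock: 30.42
position: [0.4369, 0.232, 0.0159]
tcp_rot: [-1.571, 0.001, -3.097]
contact_force: [-0.8, -0.0, 4.7]
gripper_width: 0.0344
```

>>> send_rows(
  deltas=[
    [0,0,0,0,0,0],
    [0,0,0,0,0,0],
    [0,0,0,0,0,0],
    [0,0,0,0,0,0],
  ],
  jaw=0.3,
)

```text
clock: 30.92
position: [0.4366, 0.2317, 0.0151]
tcp_rot: [-1.571, -0.0, -3.098]
contact_force: [0.5, 0.1, -0.2]
gripper_width: 0.0555
```

>>> send_rows(
  deltas=[
    [0,0,0.012,0,0,0],
    [0,0,0.025,0,0,0],
    [0,0,0.04,0,0,0],
    [0,0,0.05,0,0,0],
    [0,0,0.05,0,0,0],
    [-0.02,0.04,0.03,0,0,0],
    [-0.02,0.05,0,0,0,0],
    [-0.02,0.05,0,0,0,0],
    [-0.02,0.05,0,0,0,0],
    [0,0.05,0,0,0,0],
    [0,0,0,0,0,0],
    [0,0,0,0,0,0],
  ],
)

```text
clock: 32.42
position: [0.3564, 0.4711, 0.2224]
tcp_rot: [-1.57, -0.0, -3.098]
contact_force: [0.4, -0.4, -0.1]
gripper_width: 0.0553
```

Run:
```python
from h import *
s=read_state();print(s['clock'],s['position'],s['contact_force'],s['gripper_width'])
i=camera_info("top");im,d=read_camera("top");cv2.imwrite("pics/t12.png",im[:,:,::-1])
w=cloud(i,d);z=w[...,2]
m=np.zeros(z.shape,bool);m[180:285,325:505]=1
p=w[m&(z>.01)&(z<.022)];print("plate",cv2.minAreaRect(p[:,:2].astype(np.float32)*1000))
a=np.load("top0im.npy").astype(int);df=(abs(a-im).max(2)>40).astype(np.uint8)*255;cv2.imwrite("pics/diff12.png",df)
im,d=read_camera("scene");cv2.imwrite("pics/s12.png",im[:,:,::-1])
```

```text
32.425 [0.35640511 0.47111858 0.22235501] [ 0.37978298 -0.4080731  -0.12484402] 0.05529383748309602
plate ((585.5057373046875, -187.83895874023438), (120.37480926513672, 259.419677734375), 15.024374008178711)
```

View pics/t12.png

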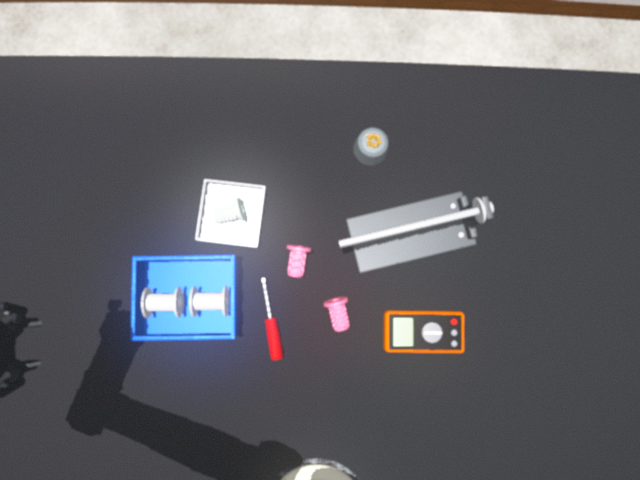

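View pics/s12.png

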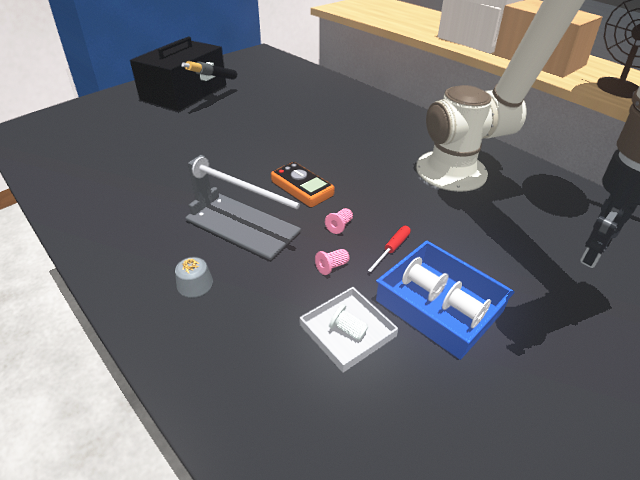

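Both reels lie end to end on the bin floor, at top-view (162,302) and (210,300). The collar is in the tray at (232,212). The stand's plate reads the same as at the start (within 0.2 mm and 0.05°), and the other things look unmoved. I'm handing in.

```bash
python3 -c "
from workcell import finish_job
print(finish_job())"
```

```text
the job is handed in; nothing more can be done
None
```

The job is done and handed in at about 32.5 s of the 72 s. I slid the collar off and laid it in the metal tray. Then I slid off reel_outer and reel_inner, one at a time, and laid them end to end on the bin floor.

- **Forces:** readings between moves were at most about 1.6 N while sliding. They reached about 5 N when the jaws closed and when the reels touched the bin floor.
- **Stand:** its foot plate measured within 0.2 mm and 0.05° of where it started.
- **Final pictures:** both reels are in the bin, the collar is in the tray, and the bar is empty. Nothing is on the bench. The pink look-alikes and the other bench things look unmoved; I judged those by eye only. The gripper is clear of everything.
- **Collar release:** its sleeve end dropped about 10 mm onto the tray floor when I let go, because it lies on its wider flange.
- **Disagreement:** the cameras read the bar and parts 2 to 3 mm higher than the sizes given. I used the given heights, and the forces when gripping and setting down fitted them.

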